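Reverse the row of tools onto the other rack

TASK

A left-handed colleague takes over this bench: move the three screwdrivers and the white marker from their colour-coded cradles to the wooden rack in the reverse order, so that the tool that is leftmost in the cradles (seen from the robot) ends rightmost on the wooden rack, the next one second from the right, and so on. Lay each one flat in its own groove, along the groove, handle towards the robot and about as far forward on the rack as it lay in its cradle. At the end all four lie still and released.

Things in the scene. Friction and masses are not known exactly. Their poses are not given: they have to be found in the camera images.
- red_screwdriver: Red screwdriver 150 mm long, handle 16 mm wide, 15 high, handle from y = -5 to +70 mm, thin blade the other way. Origin: underside, mid-length; y to the handle end. Starts flat in the cradle of its colour, handle to the robot (y along the rack's -x within 0.05 rad, up to 5 mm off). Grip point y = +32 mm: it starts over the cradle's centre and belongs over the target rack's x = 0. 40 g.
- yellow_screwdriver: Yellow screwdriver 180 mm long, handle 21 mm wide, 20 high, handle from y = 0 to +85 mm, thin blade the other way. Origin: underside, mid-length; y to the handle end. Starts flat in the cradle of its colour, handle to the robot (y along the rack's -x within 0.05 rad, up to 5 mm off). Grip point y = +42 mm: it starts over the cradle's centre and belongs over the target rack's x = 0. 60 g.
- blue_screwdriver: Small blue screwdriver 116 mm long, handle 13 mm wide and high, handle from y = -8 to +52 mm, thin blade the other way. Origin: underside, mid-length; y to the handle end. Starts flat in the cradle of its colour, handle to the robot (y along the rack's -x within 0.05 rad, up to 5 mm off). Grip point y = +22 mm: it starts over the cradle's centre and belongs over the target rack's x = 0. 20 g.
- white_marker: Marker pen, white barrel, black cap, 130 mm long, 16 mm wide and high. Origin: underside, mid-length; y along it. Starts flat in the white cradle, y along the rack's -x within 0.05 rad, up to 5 mm off. Grip it at the origin, which starts over the cradle's centre and belongs over the target rack's x = 0. Either end may point to the robot. 16 g.
- red_cradle: Dark grey cradle with red ends and ribs, fixed on the source rack, 112 (x) x 44 (y) x 12 mm; the red screwdriver starts in it. Origin: centre of its underside; the tool lies on its flat top, 12 mm higher. x along the groove, away from the robot. Corner ribs 6 mm high leave a groove 36 mm wide; none within 31 mm of the centre along x (room for fingers).
- yellow_cradle: Dark grey cradle with yellow ends and ribs, fixed on the source rack, 112 (x) x 44 (y) x 12 mm; the yellow screwdriver starts in it. Origin: centre of its underside; the tool lies on its flat top, 12 mm higher. x along the groove, away from the robot. Corner ribs 6 mm high leave a groove 36 mm wide; none within 31 mm of the centre along x (room for fingers).
- blue_cradle: Dark grey cradle with blue ends and ribs, fixed on the source rack, 112 (x) x 44 (y) x 12 mm; the blue screwdriver starts in it. Origin: centre of its underside; the tool lies on its flat top, 12 mm higher. x along the groove, away from the robot. Corner ribs 6 mm high leave a groove 36 mm wide; none within 31 mm of the centre along x (room for fingers).
- white_cradle: Dark grey cradle with white ends and ribs, fixed on the source rack, 112 (x) x 44 (y) x 12 mm; the white marker starts in it. Origin: centre of its underside; the tool lies on its flat top, 12 mm higher. x along the groove, away from the robot. Corner ribs 6 mm high leave a groove 36 mm wide; none within 31 mm of the centre along x (room for fingers).
- source_rack: Aluminium plate, 126 (x) x 290 (y) x 10 mm, fixed, carrying the four cradles in any order at y = +105, +35, -35, -105 mm. Origin: centre of its underside, on the bench; x away from the robot, y to the robot's left (turned by at most 0.2 rad).
- target_rack: Pale wooden board, 116 (x) x 290 (y) x 22 mm, fixed, left or right of the source rack. Origin: centre of its underside; x away from the robot, y to its left (turned by at most 0.2 rad). Tools lie on the flat top, z = 22 mm, in four grooves along x, centres y = +105, +35, -35, -105 mm, 36 mm wide between ribs 6 mm high near the front and back edges, none at x = -31 to +31 mm.
Things that resemble listed ones, but are neither listed nor needed, are in the scene too. Of the things shaped like the blue_screwdriver, the blue one is meant.

How it is judged:
By the outcome, as a careful person would: the job done as asked, in the order asked, and still so for the second after the job is handed in, with the robot touching nothing.
It also fails if it takes over 136 s, if anything falls off the work surface, if the arm or the gripper's body presses on something with over 40 N, if the wrist force passes 120 N, or if a joint passes its speed limit or range.

ROBOT

A 6-joint arm with a two-finger parallel gripper is mounted at the origin on a cart in front of the work surface, level with it; the furniture and walls round the work are solid. World frame = base frame: x ahead of the robot, y to its left, z up, the work surface at z = 0. Lengths are in m, angles in rad, forces in N, time in s.
With the tool pointing down it reaches from about 0.375 to 0.9 m from the base axis. Payload 3.1 kg.
Tool frame: the origin (TCP) lies between the finger pads; the fingertips stand manip.finger_overhang ahead of it and the grasp point (between the pads) lies 5 mm behind it (manip.finger_overhang is the distance from the TCP to the fingertips, in m); z points along the fingers, y is the line along which they close (so a half turn about z gives the same grasp; the last joint's range is limited). The gripper opens to 85 mm and grips with 20 to 120 N. Pads are 22 mm wide; open, the fingers measure 114 mm over their backs; the gripper's body (76 mm by 85 mm) begins 54 mm behind the grasp point. The pads swing forward as they close: fully open they stand 13 mm farther back than shut.
Start: joints at [1.036, 0.527, 1.433, -0, 1.181, -0.178], TCP at [0.218, 0.586, 0.245] pointing down, gripper open.
Joint ranges: [-3.08, 3.08], [-0.75, 2.2], [0.22, 2.44], [-1.43, 4.57], [0, 2.65], [-2.85, 2.85]. Speed limits (rad/s): [2.79, 2.79, 3.14, 3.14, 3.14, 3.14].

INTERFACE

Orientations are given as a unit quaternion [x, y, z, w].
In Python, from station import manip gives the robot as it stands.
- The arm moves only by the tool drive_tool, never from a script. Its argument "plan" is a list of rows, each a list of 7 numbers: the shift along the tool's x, y, z in m, then the turn, a rotation vector about the tool's x, y, z in degrees, then the opening, from -1 (shut) to 1 (fully open). In form: [[x, y, z, wx, wy, wz, gripper], ...]. A call has 1 to 10 rows; each row shifts and turns the commanded pose from where the row before left it, along the tool's axes as they then stand; what a row does not reach is not made up. A row lasts 1/10 s, in which the tool goes at most 50 mm and 8.59 degrees, less where a joint would pass 70% of its speed; a pose out of reach is approached as far as the arm can. A call is refused whole if a number of a shift passes 0.05 or a number of a turn 8.59, either way. A call with a gripper value outside its range is refused whole. The fingers move at their own pace and stop on an object; "newtons" is the grip in N (left out, the last holds). Time passes only in rows, so rows that do not move let the fingers close. It gives the time, the measured TCP pose, the force, the opening and the grip force at its end, in the units of the state.
- manip.sense(): the state, without advancing time (a new reading comes with each control period).
- manip.snapshot(name): name is "side" or "top" or "wrist"; returns a dict with "image" (420x560x3 uint8, red, green, blue), "z_map" (420x560 float32, m along the optical axis (not along the pixel's ray), 0 where there is no reading), "fov_y" (degrees; the focal length in pixels is half the picture's height over the tangent of half this angle, whatever the lens; pixels are square), "cx", "cy" (the principal point, pixels), "extrinsics" (4x4, takes a point from camera to world coordinates); the wrist camera has in their place "mount" (4x4, takes a point from camera to tool coordinates, whose origin is the TCP and whose axes are the flange's). Camera axes: x right, y up, looking along -z (the intrinsics and any distortion apply to the point x, -y, -z); pixel columns grow to the right and rows downward; lengths in m; the calibration is good to about 2 mm. The wrist camera is an equidistant fisheye: a pixel r from the principal point sees the ray r / f radians off the axis. A picture is of the moment at which its call begins: read the wrist's pose just before it.
- manip.sign_off(): hands the job in; it is judged then, once.
The state is a dict: "t": time; "q": joint angles; "qd": joint speeds; "tau": joint torques, N m; "tcp_pos": TCP position; "tool_rot": TCP orientation; "force": force on the tool from outside, world axes, zero at the start; "ft_torque": the same for the moment, N m; "finger_gap": opening from 0.0 (shut) to 1.0 (fully open); "gripper_force": force on a finger pad.
Only numpy, scipy, OpenCV 4.12 (cv2) and the standard library are available. Lean on these libraries where they do the work, as an engineer would, in place of code of your own. Each camera call takes 0.05 s, during which the arm holds its last target. There are 200 camera calls.

## Working session

There is one attempt and no reset: what is moved stays moved. The work goes in short steps, Python scripts to look and compute and a tool call to move; the robot and the scene stay as the last step left them, time stands still between calls to the robot, and variables do not carry over. Pictures are saved under pics/ and viewed, at most 14 in all, crops included, and the job is handed in when it is done.

Besides the shell and the picture viewer there is one more tool, called after "Emit:" as a command line: name --pt "numbers of a row" for each row, then --argument value for the rest. drive_tool: Moves the arm, as the interface text tells. Its arguments: {"type":"object","properties":{"plan":{"type":"array"},"newtons":{"type":"number"}},"required":["plan"]}

```bash
ls; mkdir -p pics
python3 - <<'E'
from station import manip
import cv2, numpy as np
print(manip.sense(), manip.finger_overhang)
for n in ("top","side"):
    s=manip.snapshot(n); cv2.imwrite(f"pics/{n}0.png",s["image"][...,::-1]); np.save(f"{n}0.npy",s,allow_pickle=True)
    print(n,s["fov_y"],s["cx"],s["cy"],s["extrinsics"].round(4).tolist())
E
```

```text
pics
{'t': 0.0, 'q': array([ 1.03648693e+00,  5.28465352e-01,  1.43395072e+00,  2.86934811e-05,
        1.18140571e+00, -1.78484679e-01]), 'qd': array([-0.00106022, -0.00166709,  0.00053549, -0.00258645,  0.0001827 ,
       -0.00034876]), 'tau': array([-7.29956878e-05, -4.42351019e+01, -1.78029871e+01, -2.95312102e-04,
        8.43599351e-03,  2.86845619e-06]), 'tcp_pos': array([0.21731501, 0.58524324, 0.2443187 ]), 'tool_rot': array([ 1.76980539e-01,  9.84213720e-01, -1.03989787e-03, -4.01305010e-04]), 'force': array([0.43423419, 0.77988202, 0.48721472]), 'ft_torque': array([0.02040249, 0.01434253, 0.02363289]), 'gripper_force': 0.0, 'finger_gap': 0.9984521722642099} 0.014
top 53.57510432205302 279.028005427348 205.47242374180053 [[-0.0273, 0.9964, -0.0798, 0.4058], [-0.9996, -0.0276, -0.0022, -0.0211], [-0.0044, 0.0797, 0.9968, 0.9715], [0.0, 0.0, 0.0, 1.0]]
side 44.020262951668386 280.23699802514915 206.70510698469965 [[0.9303, -0.1959, 0.3102, 0.8193], [0.3664, 0.4525, -0.813, -0.9484], [0.0189, 0.87, 0.4927, 0.6216], [0.0, 0.0, 0.0, 1.0]]
```

View pics/top0.png

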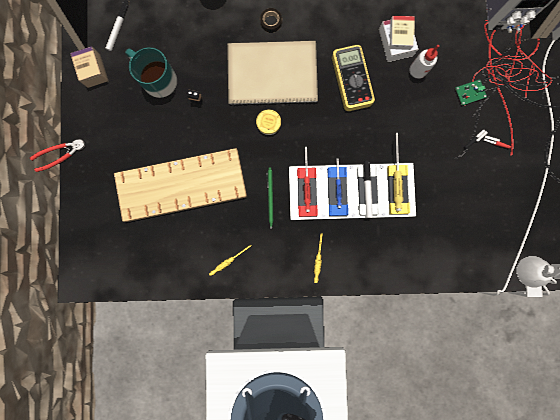

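View pics/side0.png

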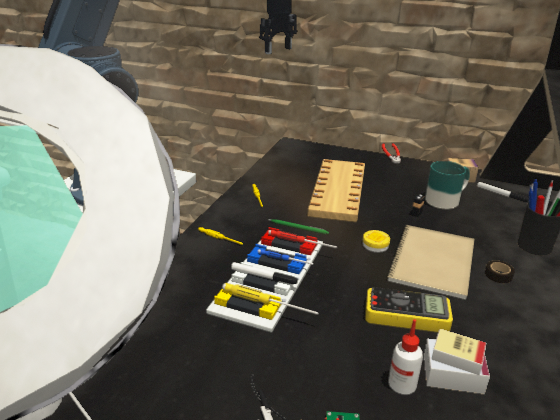

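```bash
cat > h.py <<'E'
import numpy as np, cv2
def cloud(s):
    h,w=s["z_map"].shape; f=h/2/np.tan(np.radians(s["fov_y"]/2))
    v,u=np.mgrid[:h,:w]; z=s["z_map"]
    P=np.stack([(u-s["cx"])/f*z,-(v-s["cy"])/f*z,-z],-1)
    E=s["extrinsics"]; return P@E[:3,:3].T+E[:3,3]
def rect(xy):
    # rack-frame: long side along y, returns centre, yaw, (dx,dy)
    (c,(a,b),ang)=cv2.minAreaRect((xy*1000).astype(np.float32))
    if a>b: a,b,ang=b,a,ang-90   # a is now short side along ang
    y=np.radians(ang); y=(y+np.pi/2)%np.pi-np.pi/2
    return np.array(c)/1000,y,(a,b)
E
python3 - <<'E'
from h import *
s=np.load("top0.npy",allow_pickle=True).item(); print(s.keys())
P=cloud(s); im=s["image"]; hsv=cv2.cvtColor(im,cv2.COLOR_RGB2HSV)
z=P[...,2]; print("bench z",np.median(z[230:290,350:450]))
def big(m):
    n,l,st,c=cv2.connectedComponentsWithStats(m.astype(np.uint8)); k=1+st[1:,4].argmax(); return l==k
roi=np.zeros(z.shape,bool); roi[130:235,100:262]=1
m=big(roi&(z>.016)&(z<.032)); print("target",rect(P[m][:,:2]),np.median(z[m]))
roi[:]=0; roi[140:235,280:430]=1
m0=big(roi&(z>.005)&(z<.05)); m=m0&(z<.016)
mp=roi&(z>.005)&(z<.015);print("plate",rect(P[mp][:,:2]),np.median(z[mp]))
c,yaw,_=rect(P[mp][:,:2]); R=np.array([[np.cos(yaw),-np.sin(yaw)],[np.sin(yaw),np.cos(yaw)]])
L=(P[...,:2]-c)@R
for y0 in (.105,.035,-.035,-.105):
    q=roi&(abs(L[...,1]-y0)<.02)&(z>.0305)&(abs(L[...,0])<.2)
    p=L[q]; 
    if len(p)<5: print(y0,len(p));continue
    ax=cv2.fitLine((p*1000).astype(np.float32),cv2.DIST_HUBER,0,.1,.1).ravel()
    # width by slices
    print(y0,len(p),"x",p[:,0].min().round(4),p[:,0].max().round(4),"ymid",p[:,1].mean().round(4),"line",ax.round(3),"z",np.percentile(z[q],[50,95]).round(4))
    for x in np.arange(-.06,.1,.02):
        k=abs(p[:,0]-x)<.01
        if k.any(): print("   ",x.round(3),(p[k][:,1].min()*1000).round(1),(p[k][:,1].max()*1000).round(1))
a=cv2.resize(im[135:230,262:430][...,::-1],None,fx=4.5,fy=4.5,interpolation=cv2.INTER_CUBIC); cv2.imwrite("pics/crop.png",a)
E
```

```text
dict_keys(['image', 'z_map', 'fov_y', 'cx', 'cy', 'extrinsics'])
bench z -0.0002504620091389187
target (array([0.53729089, 0.20852527]), np.float64(0.1772931418664887), (116.81639862060547, 291.0293884277344)) 0.021768184720762696
plate (array([ 0.51722833, -0.19462189]), np.float64(-0.07763687157215338), (218.0494842529297, 303.13507080078125)) 0.009836645077074602
0.105 212 x -0.0593 0.0877 ymid 0.11 line [ 9.97000e-01  7.30000e-02 -5.50900e+00  1.10486e+02] z [0.0342 0.038 ]
    -0.06 86.0 111.2
    -0.04 102.1 114.5
    -0.02 103.2 117.3
    0.0 104.1 117.9
    0.02 91.8 116.6
    0.04 92.0 115.2
    0.06 113.6 116.3
    0.08 116.6 117.3
0.035 109 x -0.059 0.0611 ymid 0.0375 line [ 0.996  0.084 -9.385 38.26 ] z [0.0326 0.035 ]
    -0.06 15.6 15.6
    -0.04 15.9 39.3
    -0.02 32.8 42.9
    0.0 33.5 43.3
    0.02 23.5 43.7
    0.04 41.8 42.4
    0.06 45.2 45.2
-0.035 360 x -0.066 0.0619 ymid -0.0272 line [  0.996   0.094  -1.825 -27.077] z [0.0356 0.039 ]
    -0.06 -38.5 -26.5
    -0.04 -38.2 -24.1
    -0.02 -37.5 -22.7
    0.0 -34.4 -20.5
    0.02 -32.9 -17.5
    0.04 -33.3 -16.3
    0.06 -29.8 -15.8
-0.105 367 x -0.0472 0.1131 ymid -0.0943 line [ 9.9900e-01  4.4000e-02  1.4133e+01 -9.3720e+01] z [0.0385 0.0433]
    -0.04 -105.7 -91.0
    -0.02 -106.5 -85.9
    0.0 -106.9 -85.4
    0.02 -102.7 -85.7
    0.04 -117.6 -85.5
    0.06 -94.0 -90.8
    0.08 -93.2 -89.6
```

View pics/crop.png

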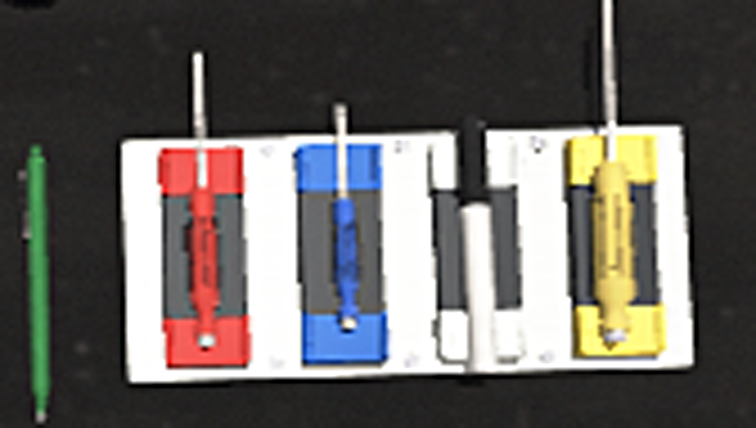

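Run:
```python
from h import *
s=np.load("top0.npy",allow_pickle=True).item()
P=cloud(s); z=P[...,2]; hsv=cv2.cvtColor(s["image"],cv2.COLOR_RGB2HSV)
roi=np.zeros(z.shape,bool); roi[140:235,280:430]=1
m=cv2.morphologyEx((roi&(z>.005)).astype(np.uint8),cv2.MORPH_OPEN,np.ones((11,11)))>0
f=210/np.tan(np.radians(s["fov_y"]/2)); E=s["extrinsics"]
def cast(u,v,h):
    d=np.stack([(u-s["cx"])/f,-(v-s["cy"])/f,-np.ones(np.shape(u))],-1)@E[:3,:3].T
    return (E[:3,3]+d*((h-E[2,3])/d[...,2])[...,None])
v,u=np.nonzero(m); c,yaw,d=rect(cast(u,v,.010)[:,:2]); print("plate",c,yaw,d)
R=np.array([[np.cos(yaw),-np.sin(yaw)],[np.sin(yaw),np.cos(yaw)]])
V,U=np.mgrid[:420,:560]
for n,y0,top,w in (("red",.105,.015,(-.038,.107)),("blue",.035,.013,(-.030,.080)),("white",-.035,.016,(-.065,.065)),("yellow",-.105,.020,(-.043,.132))):
    L=(P[...,:2]-c)@R
    Lc=(cast(U,V,.022+top/2)[...,:2]-c)@R
    q=(z>.0265)&(abs(L[...,0])<.028)&(abs(L[...,1]-y0)<.022)
    p=L[q]; xs=[];ys=[]
    for x in np.arange(-.025,.026,.0025):
        k=abs(p[:,0]-x)<.0018
        if k.sum()>2: xs.append(x); ys.append((p[k][:,1].min()+p[k][:,1].max())/2)
    a,b=np.polyfit(xs,ys,1)
    # tip extents along the tool line: anything raised along line
    t=(abs(L[...,1]-(a*L[...,0]+b))<.006)&(abs(L[...,0])<.16)&(z>.0295 if n!="x" else 0)
    e=L[t][:,0]; x0=(e.min()+e.max())/2-(w[0]+w[1])/2
    # handle-end via height>plate
    print(n,"slope",a.round(3),"y at0",b.round(4),"off",(b-y0).round(4),"ext",e.min().round(4),e.max().round(4),"x0 by min",(e.min()-w[0]).round(4),"by max",(e.max()-w[1]).round(4),"zmed",np.median(z[q]).round(4),
     "world",(c+R@[0,b]).round(4),"yaw",(yaw+a).round(4))
tc=np.array([.5373,.2085]);ty=.1773;Rt=np.array([[np.cos(ty),-np.sin(ty)],[np.sin(ty),np.cos(ty)]])
for y in (-.105,-.035,.035,.105): print("slot",y,(tc+Rt@[0,y]).round(4))
```

```text
plate [ 0.51208813 -0.18976068] 0.00022923892167359128 (125.60579681396484, 289.30712890625)
red slope -0.031 y at0 0.1061 off 0.0011 ext -0.0457 0.1017 x0 by min -0.0077 by max -0.0053 zmed 0.0347 world [ 0.5121 -0.0836] yaw -0.0309
blue slope -0.001 y at0 0.0341 off -0.0009 ext -0.0384 0.072 x0 by min -0.0084 by max -0.008 zmed 0.0321 world [ 0.5121 -0.1557] yaw -0.0007
white slope 0.026 y at0 -0.0328 off 0.0022 ext -0.0632 0.0656 x0 by min 0.0018 by max 0.0006 zmed 0.0355 world [ 0.5121 -0.2225] yaw 0.0262
yellow slope -0.006 y at0 -0.0996 off 0.0054 ext -0.0494 0.1292 x0 by min -0.0064 by max -0.0028 zmed 0.04 world [ 0.5121 -0.2893] yaw -0.0061
slot -0.105 [0.5558 0.1051]
slot -0.035 [0.5435 0.174 ]
slot 0.035 [0.5311 0.243 ]
slot 0.105 [0.5188 0.3119]
```

The crop shows, left to right, red (205,250), blue (345,250), white marker (478,270) and yellow (612,240), each in the cradle of its own colour. Only one blue-coloured tool of that shape is present. The two small yellow drivers at top-view (230,260) and (318,258), and the loose white pen at (116,32), are look-alikes. Mapping to the rack: red y=-105, blue -35, white +35, yellow +105.

Emit:
drive_tool --pt "0 0 0.03 0 0 -6.8 0" --pt "0 0 0.035 0 0 -6.8 0" --pt "0 0 0.035 0 0 -6.8 0" --pt "-0.018 -0.042 0 0 0 0 0" --pt "-0.018 -0.042 0 0 0 0 0" --pt "-0.018 -0.042 0 0 0 0 0" --pt "-0.018 -0.042 0 0 0 0 0" --pt "-0.018 -0.042 0 0 0 0 0" --pt "-0.018 -0.042 0 0 0 0 0" --pt "-0.018 -0.042 0 0 0 0 0" --newtons 30

```text
t: 1.1
tcp_pos: [0.3441, 0.2903, 0.1452]
tool_rot: [-0.0, 1.0, -0.0, -0.0]
force: [1.4, -0.6, 0.6]
finger_gap: 0.5
gripper_force: 0.0
```

Emit:
drive_tool --pt "-0.018 -0.042 0 0 0 0 0" --pt "-0.018 -0.042 0 0 0 0 0" --pt "-0.018 -0.042 0 0 0 0 0" --pt "-0.018 -0.042 0 0 0 0 0" --pt "-0.018 -0.042 0 0 0 0 0" --pt "-0.018 -0.042 0 0 0 0 0" --pt "-0.018 -0.042 0 0 0 0 0" --pt "-0.018 -0.042 0 0 0 0 0" --pt "-0.018 -0.042 0 0 0 0 0" --pt "0 0 0 0 0 1.8 0"

```text
t: 2.1
tcp_pos: [0.5101, -0.0922, 0.1456]
tool_rot: [0.019, 1.0, -0.002, 0.003]
force: [0.8, 0.3, -0.3]
finger_gap: 0.499
gripper_force: 0.0
```

Emit:
drive_tool --pt "0 0 0 0 0 0 0" --pt "0 0 0 0 0 0 0"

```text
t: 2.3
tcp_pos: [0.5049, -0.0855, 0.1449]
tool_rot: [0.015, 1.0, 0.0, -0.001]
force: [0.5, -0.2, -0.1]
finger_gap: 0.498
gripper_force: 0.0
```

Emit:
drive_tool --pt "-0.002 0.002 0.03 0 0 0 0" --pt "0 0 0.03 0 0 0 0" --pt "0 0 0.025 0 0 0 0" --pt "0 0 0.012 0 0 0 0" --pt "0 0 0.008 0 0 0 0" --pt "0 0 0 0 0 0 0" --pt "0 0 0 0 0 0 0"

```text
t: 3.0
tcp_pos: [0.5084, -0.0841, 0.041]
tool_rot: [0.015, 1.0, -0.0, 0.001]
force: [0.3, -0.1, 0.1]
finger_gap: 0.499
gripper_force: 0.0
```

Run:
```python
from station import manip
import cv2
s=manip.snapshot("wrist"); cv2.imwrite("pics/w1.png",s["image"][...,::-1])
```

```text
(no output)
```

View pics/w1.png

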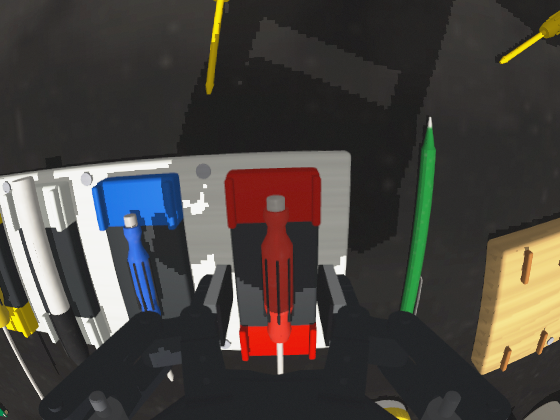

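The wrist view shows the red handle (277,270) centred between the fingers at columns 215 and 345. I'll go 3 mm lower and close.

Emit:
drive_tool --pt "0 0 0.003 0 0 0 0" --pt "0 0 0 0 0 0 -1" --pt "0 0 0 0 0 0 -1" --pt "0 0 0 0 0 0 -1" --pt "0 0 0 0 0 0 -1" --pt "0 0 0 0 0 0 -1"

```text
t: 3.65
tcp_pos: [0.5081, -0.0843, 0.0378]
tool_rot: [0.016, 1.0, -0.0, 0.0]
force: [0.4, -0.3, 5.1]
finger_gap: 0.169
gripper_force: 31.3
```

Emit:
drive_tool --pt "0 0 -0.01 0 0 0 -1" --pt "0 0 -0.03 0 0 -1.7 -1" --pt "0 0 -0.04 0 0 0 -1" --pt "-0.008 0.038 0 0 0 0 -1" --pt "-0.01 0.038 0 0 0 0 -1" --pt "-0.01 0.038 0 0 0 0 -1" --pt "-0.01 0.038 0 0 0 0 -1" --pt "-0.01 0.038 0 0 0 0 -1" --pt "0 0 0 0 0 -5.1 -1" --pt "0 0 0 0 0 -5.1 -1"

```text
t: 4.65
tcp_pos: [0.5559, 0.1075, 0.1175]
tool_rot: [-0.091, 0.996, -0.0, -0.0]
force: [0.6, -1.1, 0.0]
finger_gap: 0.162
gripper_force: 30.6
```

Emit:
drive_tool --pt "0 0 0.03 0 0 0 -1" --pt "0 0 0.02 0 0 0 -1" --pt "0 0 0 0 0 0 -1" --pt "0 0 0 0 0 0 -1"

```text
t: 5.05
tcp_pos: [0.556, 0.1058, 0.0674]
tool_rot: [-0.088, 0.996, 0.0, -0.0]
force: [-0.0, -1.4, -0.1]
finger_gap: 0.166
gripper_force: 30.6
```

Emit:
drive_tool --pt "0 0 0.015 0 0 0 -1" --pt "0 0 0.008 0 0 0 -1" --pt "0 0 0.003 0 0 0 -1" --pt "0 0 0.002 0 0 0 -1" --pt "0 0 0 0 0 0 -1"

```text
t: 5.55
tcp_pos: [0.5564, 0.1058, 0.0396]
tool_rot: [-0.088, 0.996, -0.0, 0.0]
force: [0.1, 0.6, -0.4]
finger_gap: 0.166
gripper_force: 30.6
```

Emit:
drive_tool --pt "0 0 0.0015 0 0 0 -1" --pt "0 0 0 0 0 0 -1" --pt "0 0 0 0 0 0 0" --pt "0 0 0 0 0 0 0" --pt "0 0 0 0 0 0 0" --pt "0 0 0 0 0 0 0" --pt "0 0 -0.02 0 0 0 0" --pt "0 0 -0.03 0 0 0 0" --pt "0 0 -0.03 0 0 5.1 0" --pt "0 0 0 0 0 5.1 0"

```text
t: 6.55
tcp_pos: [0.5589, 0.1059, 0.1217]
tool_rot: [0.002, 1.0, -0.0, 0.004]
force: [0.5, 0.2, -0.6]
finger_gap: 0.501
gripper_force: 0.0
```

Run:
```python
from station import manip
import cv2
print(manip.sense()['tcp_pos'])
s=manip.snapshot("top"); cv2.imwrite("pics/t1.png",cv2.resize(s["image"][120:300,100:430][...,::-1],None,fx=2.2,fy=2.2))
```

```text
[0.5589134  0.10588495 0.12167908]
```

View pics/t1.png

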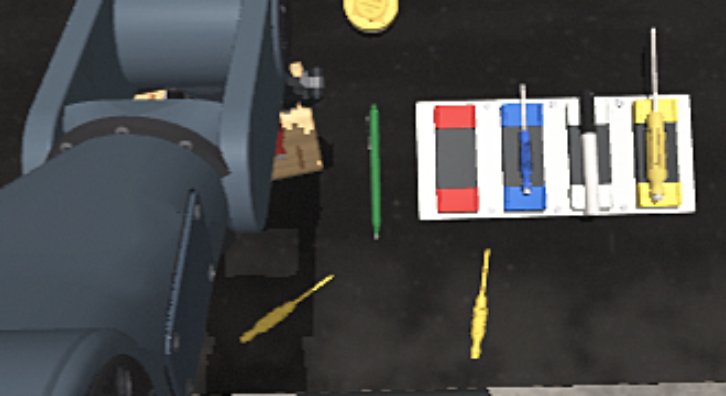

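The top view shows the arm over the wooden rack, the red cradle empty, and blue (525,155), white and yellow undisturbed. Blue is next.

Emit:
drive_tool --pt "0.007 -0.037 0 0 0 0 0" --pt "0.007 -0.037 0 0 0 0 0" --pt "0.007 -0.037 0 0 0 0 0" --pt "0.007 -0.037 0 0 0 0 0" --pt "0.007 -0.037 0 0 0 0 0" --pt "0.008 -0.038 0 0 0 0 0" --pt "0.008 -0.038 0 0 0 0 0" --pt "0 0 0.03 0 0 0 0" --pt "0 0 0 0 0 0 0" --pt "0 0 0 0 0 0 0"

```text
t: 7.6
tcp_pos: [0.5038, -0.1544, 0.0872]
tool_rot: [0.0, 1.0, 0.001, -0.001]
force: [0.7, -0.2, -0.3]
finger_gap: 0.5
gripper_force: 0.0
```

Run:
```python
from station import manip
import cv2
s=manip.snapshot("wrist"); cv2.imwrite("pics/w2.png",s["image"][...,::-1])
```

```text
(no output)
```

View pics/w2.png

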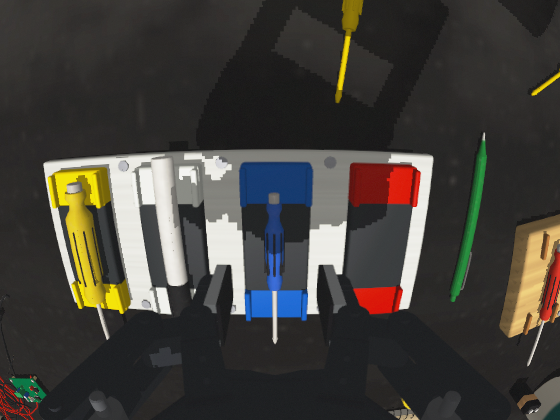

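The wrist view shows the blue handle (273,240) centred between the fingers at (218,300) and (335,300). The red driver is visible on the rack at (548,285). Descending.

Emit:
drive_tool --pt "-0.001 -0.001 0.03 0 0 0 0" --pt "0 0 0.013 0 0 0 0" --pt "0 0 0.006 0 0 0 0" --pt "0 0 0 0 0 0 0" --pt "0 0 0 0 0 0 -1" --pt "0 0 0 0 0 0 -1" --pt "0 0 0 0 0 0 -1" --pt "0 0 0 0 0 0 -1" --pt "0 0 0 0 0 0 -1" --pt "0 0 0 0 0 0 -1"

```text
t: 8.65
tcp_pos: [0.5063, -0.1564, 0.0397]
tool_rot: [0.001, 1.0, -0.0, 0.001]
force: [0.3, 1.2, 6.0]
finger_gap: 0.127
gripper_force: 31.5
```

Emit:
drive_tool --pt "0 0 -0.02 0 0 0 -1" --pt "0 0 -0.05 0 0 0 -1" --pt "-0.004 0.041 -0.01 0 0 0 -1" --pt "-0.005 0.041 0 0 0 0 -1" --pt "-0.005 0.041 0 0 0 0 -1" --pt "-0.005 0.041 0 0 0 0 -1" --pt "-0.005 0.041 0 0 0 0 -1" --pt "-0.005 0.041 0 0 0 0 -1" --pt "-0.005 0.042 0 0 0 0 -1" --pt "-0.004 0.042 0 0 0 0 -1"

```text
t: 9.65
tcp_pos: [0.5442, 0.1754, 0.1188]
tool_rot: [0.001, 1.0, -0.0, 0.0]
force: [-0.5, 0.1, 0.5]
finger_gap: 0.125
gripper_force: 30.8
```

Emit:
drive_tool --pt "0 0 0 0 0 -5.1 -1" --pt "0 0 0.03 0 0 -5.1 -1" --pt "0 0 0.02 0 0 0 -1" --pt "0 0 0 0 0 0 -1" --pt "0 0 0 0 0 0 -1"

```text
t: 10.15
tcp_pos: [0.5441, 0.1737, 0.0687]
tool_rot: [-0.088, 0.996, -0.0, -0.0]
force: [0.0, 0.5, -0.1]
finger_gap: 0.13
gripper_force: 30.8
```

Emit:
drive_tool --pt "0 0 0.015 0 0 0 -1" --pt "0 0 0.01 0 0 0 -1" --pt "0 0 0.003 0 0 0 -1" --pt "0 0 0.001 0 0 0 -1" --pt "0 0 0 0 0 0 -1" --pt "0 0 0 0 0 0 -1"

```text
t: 10.75
tcp_pos: [0.5446, 0.1738, 0.0403]
tool_rot: [-0.088, 0.996, 0.0, 0.0]
force: [-0.0, -0.5, -1.3]
finger_gap: 0.125
gripper_force: 30.8
```

Emit:
drive_tool --pt "0 0 0.0005 0 0 0 -1" --pt "0 0 0 0 0 0 0" --pt "0 0 0 0 0 0 0" --pt "0 0 0 0 0 0 0" --pt "0 0 0 0 0 0 0" --pt "0 0 -0.02 0 0 0 0" --pt "0 0 -0.03 0 0 0 0" --pt "0 0 -0.03 0 0 5.1 0" --pt "0 0 0 0 0 5.1 0"

```text
t: 11.65
tcp_pos: [0.547, 0.1742, 0.1232]
tool_rot: [0.002, 1.0, 0.0, 0.004]
force: [0.1, -0.1, 0.1]
finger_gap: 0.497
gripper_force: 0.0
```

Emit:
drive_tool --pt "0.003 -0.04 0 0 0 0 0" --pt "0.003 -0.04 0 0 0 0 0" --pt "0.003 -0.04 0 0 0 0 0" --pt "0.003 -0.04 0 0 0 0 0" --pt "0.003 -0.04 0 0 0 0 0" --pt "0.003 -0.04 0 0 0 0 0" --pt "0.003 -0.04 0 0 0 0 0" --pt "0.003 -0.039 0 0 0 0 0" --pt "0.003 -0.039 0 0 0 0 0" --pt "0.004 -0.039 0 0 0 0 0"

```text
t: 12.65
tcp_pos: [0.5124, -0.2248, 0.1194]
tool_rot: [0.001, 1.0, 0.0, 0.0]
force: [0.7, 0.3, -0.2]
finger_gap: 0.501
gripper_force: 0.0
```

Emit:
drive_tool --pt "0 0 0.03 0 0 -1.5 0" --pt "0 0 0 0 0 0 0" --pt "0 0 0 0 0 0 0"

```text
t: 12.95
tcp_pos: [0.5118, -0.2223, 0.0889]
tool_rot: [-0.012, 1.0, 0.001, -0.001]
force: [-0.2, 0.4, 0.2]
finger_gap: 0.503
gripper_force: 0.0
```

Run:
```python
from station import manip
import cv2
for n in ("wrist",):
    s=manip.snapshot(n); cv2.imwrite("pics/w3.png",s["image"][...,::-1])
```

```text
(no output)
```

View pics/w3.png

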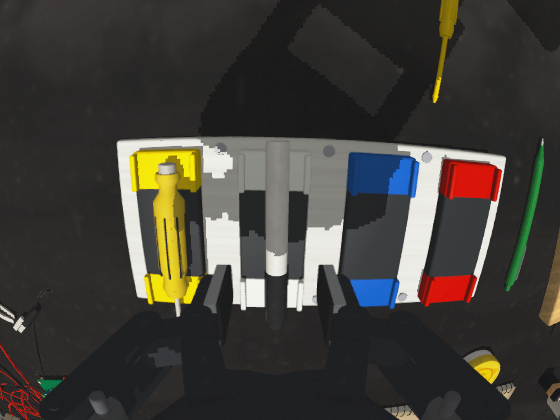

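The wrist view shows the white marker at (277,220), centred and aligned with the fingers. Yellow at (172,230) is clear of them.

Emit:
drive_tool --pt "-0.001 0 0.03 0 0 0 0" --pt "0 0 0.013 0 0 0 0" --pt "0 0 0.006 0 0 0 0" --pt "0 0 0 0 0 0 0" --pt "0 0 0 0 0 0 -1" --pt "0 0 0 0 0 0 -1" --pt "0 0 0 0 0 0 -1" --pt "0 0 0 0 0 0 -1" --pt "0 0 0 0 0 0 -1"

```text
t: 13.9
tcp_pos: [0.5143, -0.2235, 0.0413]
tool_rot: [-0.012, 1.0, -0.0, 0.001]
force: [0.6, 0.4, 6.3]
finger_gap: 0.169
gripper_force: 31.0
```

Emit:
drive_tool --pt "0 0 -0.02 0 0 0 -1" --pt "0 0 -0.05 0 0 1.5 -1" --pt "-0.002 0.034 -0.01 0 0 0 -1" --pt "-0.002 0.048 0 0 0 0 -1" --pt "-0.002 0.048 0 0 0 0 -1" --pt "-0.002 0.048 0 0 0 0 -1" --pt "-0.002 0.048 0 0 0 0 -1" --pt "-0.002 0.048 0 0 0 0 -1" --pt "-0.002 0.048 0 0 0 0 -1" --pt "-0.002 0.048 0 0 0 0 -1"

```text
t: 14.9
tcp_pos: [0.5299, 0.1487, 0.1203]
tool_rot: [0.001, 1.0, -0.0, -0.0]
force: [0.1, -0.1, 0.3]
finger_gap: 0.172
gripper_force: 30.2
```

Emit:
drive_tool --pt "-0.001 0.048 0 0 0 0 -1" --pt "0 0.048 0 0 0 0 -1" --pt "0 0 0 0 0 -5.1 -1" --pt "0 0 0.03 0 0 -5.1 -1" --pt "0 0 0.02 0 0 0 -1" --pt "0 0 0 0 0 0 -1" --pt "0 0 0 0 0 0 -1"

```text
t: 15.6
tcp_pos: [0.5312, 0.2427, 0.0701]
tool_rot: [-0.088, 0.996, -0.0, -0.0]
force: [-0.2, -0.2, 0.3]
finger_gap: 0.17
gripper_force: 30.2
```

Emit:
drive_tool --pt "0 0 0.015 0 0 0 -1" --pt "0 0 0.01 0 0 0 -1" --pt "0 0 0.003 0 0 0 -1" --pt "0 0 0.001 0 0 0 -1" --pt "0 0 0 0 0 0 -1" --pt "0 0 0 0 0 0 -1"

```text
t: 16.2
tcp_pos: [0.5316, 0.2428, 0.0414]
tool_rot: [-0.088, 0.996, 0.0, 0.0]
force: [-0.0, 1.0, 0.4]
finger_gap: 0.173
gripper_force: 30.2
```

Emit:
drive_tool --pt "0 0 0.0005 0 0 0 -1" --pt "0 0 0 0 0 0 0" --pt "0 0 0 0 0 0 0" --pt "0 0 0 0 0 0 0" --pt "0 0 0 0 0 0 0" --pt "0 0 -0.02 0 0 0 0" --pt "0 0 -0.03 0 0 0 0" --pt "0 0 -0.03 0 0 5.1 0" --pt "0 0 0 0 0 5.1 0.1" --pt "0.002 -0.044 0 0 0 0 0.1"

```text
t: 17.2
tcp_pos: [0.5311, 0.2023, 0.1225]
tool_rot: [-0.001, 1.0, 0.001, 0.003]
force: [0.5, -0.7, 0.5]
finger_gap: 0.552
gripper_force: 0.0
```

Emit:
drive_tool --pt "0.002 -0.048 0 0 0 0 0.1" --pt "0.002 -0.049 0 0 0 0 0.1" --pt "0.002 -0.049 0 0 0 0 0.1" --pt "0.002 -0.049 0 0 0 0 0.1" --pt "0.002 -0.049 0 0 0 0 0.1" --pt "0.002 -0.049 0 0 0 0 0.1" --pt "0.002 -0.049 0 0 0 0 0.1" --pt "0.002 -0.049 0 0 0 0 0.1" --pt "0.003 -0.049 0 0 0 0 0.1" --pt "0.003 -0.048 0 0 0 0 0.1"

```text
t: 18.2
tcp_pos: [0.5061, -0.2913, 0.1208]
tool_rot: [0.001, 1.0, 0.0, 0.0]
force: [1.1, -0.3, 0.5]
finger_gap: 0.551
gripper_force: 0.0
```

Emit:
drive_tool --pt "0 0 0.03 0 0 0 0.1" --pt "0 0 0 0 0 0 0.1" --pt "0 0 0 0 0 0 0.1"

```text
t: 18.5
tcp_pos: [0.5056, -0.288, 0.0902]
tool_rot: [0.001, 1.0, 0.001, -0.001]
force: [0.5, -0.3, 0.7]
finger_gap: 0.551
gripper_force: 0.0
```

Run:
```python
from station import manip
import cv2,numpy as np
s=manip.snapshot("wrist"); t=manip.snapshot("top"); np.save("top1.npy",t,allow_pickle=True)
a=s["image"]; b=cv2.resize(t["image"][140:230,105:275],(560,296))
cv2.imwrite("pics/w4.png",cv2.resize(np.vstack([a[100:360],b])[...,::-1],None,fx=1,fy=1))
```

```text
(no output)
```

View pics/w4.png

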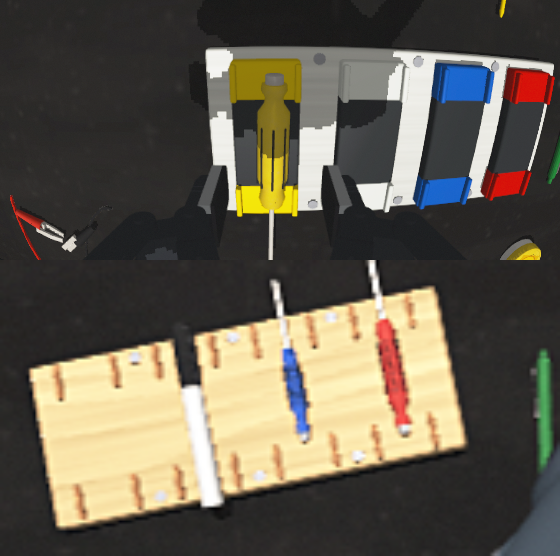

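Composite: in the wrist view the yellow handle (272,145) is centred between the fingers. In the top crop the marker (200,430), blue (293,385) and red (393,375) each lie straight between their groove's ribs, with the leftmost groove free.

Emit:
drive_tool --pt "-0.002 -0.001 0.03 0 0 0 0.1" --pt "0 0 0.013 0 0 0 0.1" --pt "0 0 0.006 0 0 0 0.1" --pt "0 0 0 0 0 0 0.1" --pt "0 0 0 0 0 0 -1" --pt "0 0 0 0 0 0 -1" --pt "0 0 0 0 0 0 -1" --pt "0 0 0 0 0 0 -1" --pt "0 0 0 0 0 0 -1"

```text
t: 19.5
tcp_pos: [0.5092, -0.2906, 0.0428]
tool_rot: [0.001, 1.0, -0.001, 0.001]
force: [-0.2, 0.2, 6.9]
finger_gap: 0.223
gripper_force: 30.2
```

Emit:
drive_tool --pt "0 0 -0.02 0 0 0 -1" --pt "0 0 -0.05 0 0 0 -1" --pt "-0.001 0.038 -0.01 0 0 0 -1" --pt "-0.001 0.047 0 0 0 0 -1" --pt "-0.001 0.047 0 0 0 0 -1" --pt "-0.001 0.047 0 0 0 0 -1" --pt "-0.001 0.047 0 0 0 0 -1" --pt "-0.001 0.047 0 0 0 0 -1" --pt "-0.001 0.047 0 0 0 0 -1" --pt "-0.001 0.047 0 0 0 0 -1"

```text
t: 20.5
tcp_pos: [0.5167, 0.0786, 0.1217]
tool_rot: [0.001, 1.0, -0.0, -0.0]
force: [1.2, -0.4, -0.5]
finger_gap: 0.225
gripper_force: 29.6
```

Emit:
drive_tool --pt "-0.001 0.047 0 0 0 0 -1" --pt "-0.001 0.047 0 0 0 0 -1" --pt "0 0.047 0 0 0 0 -1" --pt "0 0.047 0 0 0 0 -1" --pt "0 0.047 0 0 0 0 -1" --pt "0 0 0 0 0 -5.1 -1" --pt "0 0 0.03 0 0 -5.1 -1" --pt "0 0 0.02 0 0 0 -1" --pt "0 0 0 0 0 0 -1" --pt "0 0 0 0 0 0 -1"

```text
t: 21.5
tcp_pos: [0.5192, 0.3116, 0.0715]
tool_rot: [-0.088, 0.996, -0.0, -0.001]
force: [-0.2, -0.3, 0.1]
finger_gap: 0.221
gripper_force: 29.7
```

Emit:
drive_tool --pt "0 0 0.015 0 0 0 -1" --pt "0 0 0.01 0 0 0 -1" --pt "0 0 0.003 0 0 0 -1" --pt "0 0 0.001 0 0 0 -1" --pt "0 0 0 0 0 0 -1" --pt "0 0 0 0 0 0 -1"

```text
t: 22.1
tcp_pos: [0.5198, 0.312, 0.0429]
tool_rot: [-0.088, 0.996, 0.0, 0.0]
force: [-0.1, 1.2, -1.4]
finger_gap: 0.224
gripper_force: 29.7
```

Emit:
drive_tool --pt "0 0 0 0 0 0 0.1" --pt "0 0 0 0 0 0 0.1" --pt "0 0 0 0 0 0 0.1" --pt "0 0 0 0 0 0 0.1" --pt "0 0 -0.02 0 0 0 0.1" --pt "0 0 -0.03 0 0 0 0.1" --pt "0 0 -0.04 0 0 5.1 0.1" --pt "0 0 -0.04 0 0 5.1 0.1"

```text
t: 22.9
tcp_pos: [0.519, 0.3116, 0.1736]
tool_rot: [0.003, 1.0, -0.0, -0.001]
force: [0.9, 0.1, 0.2]
finger_gap: 0.552
gripper_force: 0.0
```

Emit:
drive_tool --pt "0 -0.045 0 0 0 0 0.1" --pt "0 -0.045 0 0 0 0 0.1" --pt "0 -0.045 0 0 0 0 0.1" --pt "0 -0.045 0 0 0 0 0.1" --pt "0 -0.045 0 0 0 0 0.1" --pt "0 -0.045 0 0 0 0 0.1" --pt "0 -0.045 0 0 0 0 0.1" --pt "0 -0.045 0 0 0 0 0.1" --pt "0 -0.045 0 0 0 0 0.1" --pt "0 -0.045 0 0 0 0 0.1"

```text
t: 23.9
tcp_pos: [0.5186, -0.14, 0.173]
tool_rot: [0.001, 1.0, -0.0, 0.0]
force: [0.2, 0.0, 0.7]
finger_gap: 0.55
gripper_force: 0.0
```

Run:
```python
from station import manip
from h import *
t=manip.snapshot("top"); P=cloud(t); z=P[...,2]
b=cv2.resize(t["image"][125:235,105:275],(700,453),interpolation=cv2.INTER_CUBIC); cv2.imwrite("pics/end.png",b[...,::-1])
c=np.array([.5373,.2085]);y=.1773;R=np.array([[np.cos(y),-np.sin(y)],[np.sin(y),np.cos(y)]]);L=(P[...,:2]-c)@R
for n,y0 in zip("RBWY",(-.105,-.035,.035,.105)):
    q=(z>.0295)&(abs(L[...,1]-y0)<.014)&(abs(L[...,0])<.15); p=L[q]
    k=abs(p[:,0])<.03
    print(n,"ext",p[:,0].min().round(3),p[:,0].max().round(3),"y",np.median(p[k,1]).round(4),"slope",np.polyfit(p[k,0],p[k,1],1)[0].round(3),"ztop",np.percentile(z[q],95).round(4))
print(manip.sense()["tcp_pos"])
```

```text
R ext -0.15 0.106 y -0.107 slope -0.0 ztop 0.8161
B ext -0.033 0.081 y -0.0377 slope -0.011 ztop 0.0358
W ext -0.065 0.065 y 0.0317 slope -0.005 ztop 0.0386
Y ext -0.046 0.134 y 0.1 slope 0.001 ztop 0.0429
[ 0.52038751 -0.14752649  0.17332693]
```

View pics/end.png

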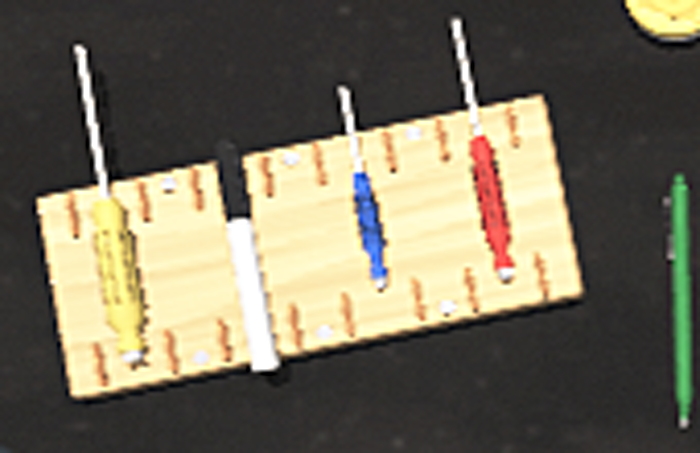

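All four lie straight in their grooves with blades forward: yellow (118,275), marker (250,290), blue (370,230), red (492,205). Lengthwise extents are within 3 mm of nominal for blue, marker and yellow; for red only the blade tip could be checked, as the arm was in view, and it agrees within 1 mm.

Emit:
drive_tool --pt "0 0 0 0 0 0 0.1" --pt "0 0 0 0 0 0 0.1" --pt "0 0 0 0 0 0 0.1" --pt "0 0 0 0 0 0 0.1"

```text
t: 24.35
tcp_pos: [0.5186, -0.1365, 0.1728]
tool_rot: [-0.0, 1.0, 0.0, -0.0]
force: [-0.5, 0.2, 0.5]
finger_gap: 0.551
gripper_force: 0.0
```

```bash
python3 -c "
from station import manip
print(manip.sign_off())"
```

```text
the job is handed in; nothing more can be done
None
```

The four tools lie released on the wooden rack in reverse order (left to right: yellow, white marker, blue, red), each flat in its own groove, and the job was handed in at about 24 s; no verdict was returned.

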